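# Set a fibre light source to its third click and switch the lamp on

## Robot

A 6-joint arm with a two-finger parallel gripper is mounted at the origin on a cart in front of the work surface, level with it; the furniture and walls round the work are solid. World frame = base frame: x ahead of the robot, y to its left, z up, the work surface at z = 0. Lengths are in m, angles in rad, forces in N, time in s.
With the tool pointing down it reaches from about 0.25 to 0.85 m from the base axis. Payload 12.5 kg.
Tool frame: the origin (TCP) lies at the very end of the fingers, on their centre line; the grasp point (between the pads) lies 19 mm behind it; z points along the fingers, y is the line along which they close (so a half turn about z gives the same grasp; the last joint's range is limited). The gripper opens to 93 mm and grips with 3 to 60 N. Pads are 15 mm wide; open, the fingers measure 128 mm over their backs; the gripper's body (75 mm by 188 mm) begins 65 mm behind the grasp point.
Start: joints at [1.109, 0.351, 1.652, -0, 1.139, -0.085], TCP at [0.202, 0.511, 0.219] pointing down, gripper open.
Joint ranges: [-2.75, 2.75], [-0.79, 2.1], [0.01, 2.65], [-1.57, 4.71], [0.07, 3.14], [-2.87, 2.87]. Speed limits (rad/s): [2.22, 2.22, 2.79, 3.14, 3.14, 3.14].

## Interface

Orientations are given as a unit quaternion [w, x, y, z].
In Python, from cell import manip, cams, job_done gives the robot as it stands.
- The arm moves only by the tool jog_arm, never from a script. Its argument "motion" is a list of rows, each a list of 6 numbers: the shift along the tool's x, y, z in m, then the turn, a rotation vector about the tool's x, y, z in rad. In form: [[dx, dy, dz, wx, wy, wz], ...]. A call has 1 to 10 rows; each row is the pose to reach, as a shift and turn from the pose commanded when the call began, along the tool's axes at that moment; what a row does not reach only later rows make up. A row lasts 1/10 s, in which the tool goes at most 50 mm and 8.59 degrees, less where a joint would pass 70% of its speed; a pose out of reach is approached as far as the arm can. A call with a gripper value outside its range is refused whole. "gripper" is the finger opening in m, from 0 to 0.093, set as the call begins (left out, the last holds). The fingers move at their own pace and stop on an object; "squeeze" is the grip in N (left out, the last holds). Time passes only in rows, so rows that repeat a pose let the fingers close. It gives the time, the measured TCP pose, the force, the opening and the grip force at its end, in the units of the state.
- manip.get_state(): the state, without advancing time (a new reading comes with each control period).
- cams.camera(name): name is "side" or "top" or "wrist"; returns the picture (420x560x3 uint8, red, green, blue); there is no depth.
- cams.get_calibration(name): a dict with "camera_matrix" (3x3 intrinsics, pixels), "rvec" (rotation vector, rad) and "tvec" (3), from world to camera coordinates, as OpenCV has them. Camera axes: x right, y down, z forward; pixel columns grow to the right and rows downward; lengths in m; the calibration is good to about 2 mm. A picture is of the moment at which its call begins: read the wrist's pose just before it. get_calibration takes no time and is no camera call; for the wrist camera it gives the pose at the moment of the call.
- job_done(): hands the job in; it is judged then, once.
The state is a dict: "t": time; "joints": joint angles; "dq": joint speeds; "effort": joint torques, N m; "position": TCP position; "ee_rot": TCP orientation; "force": force on the tool from outside, world axes, zero at the start; "moment": the same for the moment, N m; "finger_gap": finger opening in m; "grip_force": force on a finger pad.
Only numpy, scipy, OpenCV 4.12 (cv2) and the standard library are available. Lean on these libraries where they do the work, as an engineer would, in place of code of your own. Each camera call takes 0.05 s, during which the arm holds its last target. There are 200 camera calls.

## Task

Switch on the light source beside the microscope at its third brightness step: with the fingertips only, push the orange click-stop lever on its top all the way back to the closed stop at the thin end of the printed wedge, then push it gently towards the bright end for exactly three clicks and leave it seated there, never letting it go past the third click. Only then press the round green button fully down and let it go. Do not pinch the lever or pick anything up, and leave the light source itself and the things on and around it where they are.

Things in the scene. Friction and masses are not known exactly. Their poses are not given: they have to be found in the camera images.
- lamp: the light source: grey box, white top panel, 150 mm deep (its x), 196 mm wide (its y), top panel 90 mm above the desk, light-guide socket 20 mm out on the left of its front; 4.5 kg, loose, its feet hold against about 20 N. Origin: centre of its underside. Its x points away from the robot, y to its left, z up. Near its front edge on top: the lever slot and, right of it, the green button
- lever (a joint): lever travel in m along the light source's -y: 0 at the closed stop (left, thin end of the yellow wedge, black dot), 0.075 at the bright end (right). Click seats at 0, 0.015, 0.030, 0.045, 0.060, 0.075. Leaving a seat takes about 5 N; half way to the next (7.5 mm) the force is gone and it snaps into that seat by itself and stays. At the start it is near the first or second seat after 0
- lever_tip (a point): centre of the top of the orange lever, 31 mm above the top panel; moves with the lever. Its upright grip is 18 mm along the light source's x, 15 mm thick along its y, and spans 7 to 31 mm above the panel: a fingertip 8 to 15 mm above the panel pushes squarely on either flat face
- slot_closed_end (a point): fixed point on the top panel (90 mm above the desk) under the lever's centre when it is at its closed stop: 38 mm in front (-x) and 52 mm left (+y) of the light source's centre. The lever's centre is this point moved by the joint value along the light source's -y
- lever_face_closed: the orange ribbed finger face of the lever on its closed (left, +y) side; push on this face to go towards bright. Origin: under the lever's centre on the panel. No joint of its own
- lever_face_bright: the orange ribbed finger face of the lever on its bright (right, -y) side; push on this face to go towards closed. Origin: under the lever's centre on the panel. No joint of its own
- lamp_button (a joint): travel of the green lamp button in m: 0 out, 0.005 fully pressed down; springs back when let go; fully down takes 5 N
- lamp_button_top (a point): centre of the top of the round green button, 24 mm across, 21 mm above the panel and 9 mm proud of its black collar (40 mm across); pressed straight down. It lies 122 mm to the right (light source's -y) of slot_closed_end
- dust_cap: black round dust cap, 34 mm across, 12 mm tall, lying loose on the rear left of the light source's top panel. Not part of the job. Origin: centre of its underside
- marker: whiteboard marker, white with a blue cap, 128 mm long, 18 mm thick, lying on the desk to the right of the light source. Not part of the job. Origin: centre of its underside
- objective_case: white tub with a black lid, 36 mm across, 52 mm tall, standing behind the light source. Not part of the job. Origin: centre of its underside
- dropper: small brown dropper bottle, 35 mm across, 96 mm tall, standing behind the light source, nearer the microscope. Not part of the job. Origin: centre of its underside
- coverslips: small white square box, 29 mm wide, 20 mm tall, on the desk in front of the light source. Not part of the job. Origin: centre of its underside
- tally_counter: white hand tally counter, 74 x 52 x 26 mm, lying on the desk further right. Not part of the job. Origin: centre of its underside

How it is judged:
On the way, in this order (a step that is already met when the one before it is completed fails the run):
1. the lever is at its closed stop (within 3 mm) (value of joint lever below 0.003 m), for 0.1 s.
2. the lever sits in the third click seat (45 mm, within 3 mm) (value of joint lever between 0.042 and 0.048 m), for 0.3 s.
3. the green button is pressed down (at least 4 of its 5 mm) (value of joint lamp_button above 0.004 m), for 0.05 s.
At the end, for the whole second after the job is handed in: the lever rests in the third click seat (joint 0.045 m within 3 mm), the green button has been pressed and is out again (under 1 mm), the light source is at rest within 15 mm of where it stood and every thing round it within 20 mm (all of step 2 and value of joint lamp_button below 0.001 m and linear speed of lamp below 0.02 m/s and distance of lamp from where it was at the start of the episode below 0.015 m and distance of each of dust_cap, marker, objective_case, dropper, coverslips, tally_counter from where it was at the start of the episode below 0.02 m); the robot touches nothing.
It fails at once if the lever goes past the third click (more than half way to the fourth) (value of joint lever above 0.0525 m).
It fails at once if the button is pressed (more than half way) while the lever is not in the third click seat (value of joint lamp_button above 0.0025 m and not (value of joint lever between 0.041 and 0.049 m)).
It fails at once if the lever is pinched (fingers on both of its faces at once) or forced (more than 35 N on a face) ((contact force between the fingers and lever_face_closed above 0.5 N and contact force between the fingers and lever_face_bright above 0.5 N) or contact force between the fingers and lever_face_closed above 35 N or contact force between the fingers and lever_face_bright above 35 N).
It fails at once if the light source is shoved more than 15 mm, lifted or tipped (distance of lamp from where it was at the start of the episode above 0.015 m or height (world z) of lamp above 0.006 m or angle between lamp's own z axis and vertical above 0.06 rad).
It fails at once if a thing on or round the light source is moved more than 20 mm or picked up (distance of any of dust_cap, marker, objective_case, dropper, coverslips, tally_counter from where it was at the start of the episode above 0.02 m).
It also fails if it takes over 54 s, if anything falls off the work surface, if the arm or the gripper's body presses on something with over 40 N, if the wrist force passes 120 N, or if a joint passes its speed limit or range.

## Working session

There is one attempt and no reset: what is moved stays moved. The work goes in short steps, Python scripts to look and compute and a tool call to move; the robot and the scene stay as the last step left them, time stands still between calls to the robot, and variables do not carry over. Pictures are saved under pics/ and viewed, at most 10 in all, crops included, and the job is handed in when it is done.

Besides the shell and the picture viewer there is one more tool, called after ">>>" as name(argument=value, ...) on one line, values as JSON. jog_arm: Moves the arm, as the interface text tells. Its arguments: {"type":"object","properties":{"motion":{"type":"array","items":{"type":"array","items":{"type":"number"}}},"gripper":{"type":"number"},"squeeze":{"type":"number"}},"required":["motion"]}

```bash
mkdir -p pics; python3 - <<'E'
from cell import manip,cams
import cv2,numpy as np
for n in("top","side"):
    cv2.imwrite(f"pics/{n}0.png",cams.camera(n)[...,::-1])
    c=cams.get_calibration(n);R=cv2.Rodrigues(np.array(c["rvec"]))[0];print(n,c["camera_matrix"],-R.T@np.array(c["tvec"]).ravel(),R[2])
print(manip.get_state())
E
```

```text
top [[440.12514353   0.         276.57751225]
 [  0.         440.12514353 206.9703193 ]
 [  0.           0.           1.        ]] [ 0.38061921 -0.38306847  0.92772255] [ 0.17886654  0.00256789 -0.98386999]
side [[521.49916948   0.         273.25743729]
 [  0.         521.49916948 204.82798256]
 [  0.           0.           1.        ]] [0.12220479 0.1707759  0.67153041] [ 0.4469086  -0.63993254 -0.62510723]
{'t': 0.1, 'joints': array([ 1.10942087e+00,  3.51171742e-01,  1.65233376e+00, -3.01178044e-06,
        1.13908651e+00, -8.46248823e-02]), 'dq': array([ 0.0010474 ,  0.00058417, -0.00192147,  0.00038989,  0.00047343,
        0.00128403]), 'effort': array([ 3.81544751e-04, -4.98030031e+01, -2.85702664e+01,  7.00250594e-02,
        2.40134122e-02,  3.27025234e-06]), 'position': array([0.20220364, 0.51116536, 0.21817108]), 'ee_rot': array([-1.33407182e-04,  1.87262528e-01,  9.82309776e-01, -4.81541478e-04]), 'force': array([-0.58998616, -0.20613683,  0.43519661]), 'moment': array([ 0.00051598,  0.0171454 , -0.0563025 ]), 'grip_force': 0.0, 'finger_gap': 0.0923633781645753}
```

View pics/top0.png

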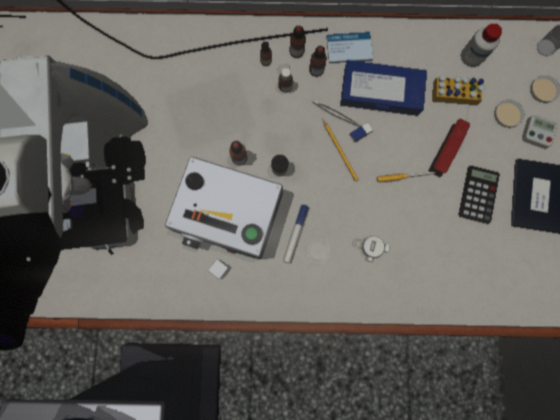

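View pics/side0.png

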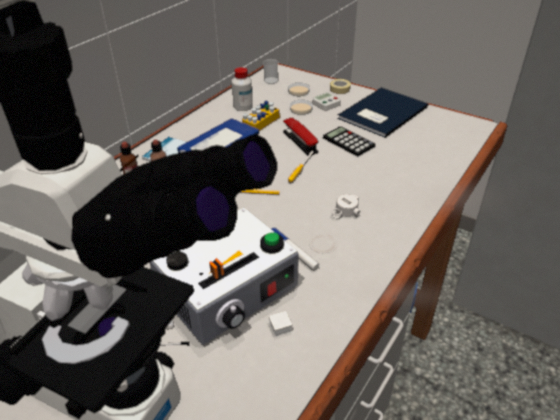

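The top view shows the lamp at about (225,207), turned clockwise. The orange lever is at (196,215), the green button at (252,233) and the dust cap at (194,181). The side view shows the lever at (217,268), the button at (272,241) and the microscope close on the lamp's left.

```bash
cat >h.py <<'E'
from cell import manip,cams
import cv2,numpy as np
def ray(n,p):
    c=cams.get_calibration(n);R=cv2.Rodrigues(np.array(c["rvec"]))[0]
    q=cv2.undistortPoints(np.array([[p]],float),np.array(c["camera_matrix"]),None).ravel()
    return -R.T@np.array(c["tvec"]).ravel(), R.T@np.array([q[0],q[1],1])
def onz(n,p,z):
    o,d=ray(n,p);return o+d*(z-o[2])/d[2]
def px(n,P):
    c=cams.get_calibration(n);return cv2.projectPoints(np.array([P],float),np.array(c["rvec"]),np.array(c["tvec"]),np.array(c["camera_matrix"]),None)[0].ravel()
def blob(m,roi):
    z=np.zeros_like(m);x0,y0,x1,y1=roi;z[y0:y1,x0:x1]=m[y0:y1,x0:x1]
    k,l,s,c=cv2.connectedComponentsWithStats(z);i=1+np.argmax(s[1:,4]);return c[i],s[i],l==i
def hsv(im):return cv2.cvtColor(im,cv2.COLOR_RGB2HSV)
E
python3 - <<'E'
from h import *
rois={"top":(160,150,290,260),"side":(140,200,310,330)}
for n in rois:
    im=cv2.imread(f"pics/{n}0.png")[...,::-1].copy();H=hsv(im)
    g=blob(cv2.inRange(H,(45,90,50),(85,255,255)),rois[n])
    o=blob(cv2.inRange(H,(3,150,90),(17,255,255)),rois[n])
    y=blob(cv2.inRange(H,(19,130,90),(30,255,255)),rois[n])
    for nm,b,z in(("green",g,.109),("orange",o,.118),("yellow",y,.09)):print(n,nm,b[0],b[1],onz(n,b[0],z).round(4))
    if n=="top":
        w=blob(cv2.inRange(H,(0,0,140),(180,60,255)),rois[n])[2].astype(np.uint8)
        ct=max(cv2.findContours(w,0,2)[0],key=cv2.contourArea)
        W=np.array([onz(n,p[0],.09)[:2] for p in ct],np.float32)
        r=cv2.minAreaRect(W);print(r,cv2.boxPoints(r))
    x0,y0,x1,y1=rois[n];cv2.imwrite(f"pics/{n}c.png",cv2.resize(im[y0:y1,x0:x1,::-1],None,fx=4.4,fy=4.4,interpolation=2))
E
```

```text
top green [250.875      233.02272727] [246 228  11  11  88] [ 0.479  -0.3338  0.109 ]
top orange [198.6        215.93333333] [197 213   4   7  15] [ 0.508  -0.2361  0.118 ]
top yellow [222.31746032 214.61904762] [209 212  23   7  63] [ 0.5159 -0.2766  0.09  ]
((0.5380232930183411, -0.26867035031318665), (0.2148580700159073, 0.23756982386112213), 1.1158225536346436) [[ 0.42830148 -0.15199998]
 [ 0.43292776 -0.3895248 ]
 [ 0.64774513 -0.38534072]
 [ 0.64311886 -0.14781591]]
side green [271.49101796 238.65868263] [264 232  16  14 167] [ 0.4782 -0.3321  0.109 ]
side orange [214.25   268.5625] [210 262   8  16  64] [ 0.5063 -0.2238  0.118 ]
side yellow [232.70512821 256.76923077] [223 251  19  13  78] [ 0.5177 -0.2801  0.09  ]
```

View pics/topc.png

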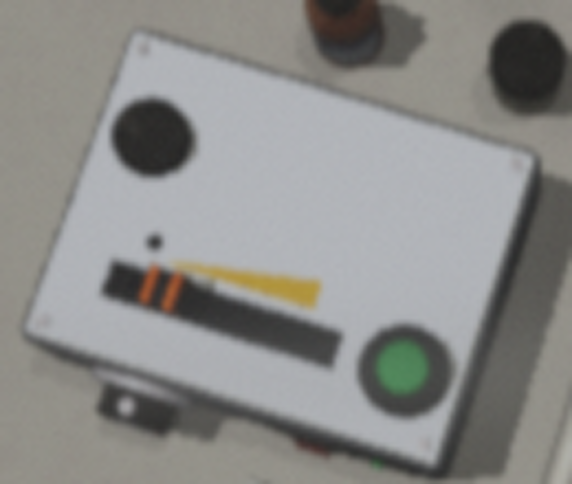

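The crop shows the panel corners at (137,30), (540,155), (438,470) and (25,333), the lever's orange edges at x about 150 and 173 (y about 288), the closed-stop dot at (155,242), and the button at (402,367).

```bash
cat >>h.py <<'E'
def pose():
    C=np.array([[137,30],[540,155],[438,470],[25,333]])/4.4+[159.6,149.6]
    P=np.array([onz("top",c,.09)[:2] for c in C])
    L=np.array([[75,98],[75,-98],[-75,-98],[-75,98]])/1000.
    a=L-L.mean(0);b=P-P.mean(0)
    th=np.arctan2((a[:,0]*b[:,1]-a[:,1]*b[:,0]).sum(),(a*b).sum())
    return P,th,P.mean(0)
E
python3 - <<'E'
from h import *
P,th,c=pose();R=np.array([[np.cos(th),-np.sin(th)],[np.sin(th),np.cos(th)]])
print(P.round(4),np.linalg.norm(P-np.roll(P,1,0),axis=1),th,c)
f=lambda x,y:c+R@[x,y]
s=f(-.038,.052);b=f(-.038,-.070);print("slot0",s,"button",b, "xaxis",R[:,0],"yaxis",R[:,1])
# measured, in lamp frame
inv=lambda p:R.T@(np.array(p)[:2]-c)
for n,p,z in(("top",(250.9,233),.111),("side",(271.5,238.7),.110),("top",np.array([162,288])/4.4+[159.6,149.6],.119),("top",np.array([155,242])/4.4+[159.6,149.6],.09),("side",(214.3,268.6),.110)):print(n,inv(onz(n,p,z)))
for j in(.015,.03):
  q=f(-.038,.052-j);print(j,px("top",[*q,.121]),px("side",[*q,.11]))
E
```

```text
[[ 0.6311 -0.2094]
 [ 0.5771 -0.3913]
 [ 0.437  -0.3497]
 [ 0.4931 -0.168 ]] [0.1441385  0.18973686 0.14609853 0.19015463] -0.29257760618784096 [ 0.53456536 -0.27957036]
slot0 [ 0.51317812 -0.21882016] button [ 0.47799073 -0.33563561] xaxis [ 0.95750362 -0.28842125] yaxis [0.28842125 0.95750362]
top [-0.03768816 -0.06817808]
side [-0.03979996 -0.06585917]
top [-0.0377239   0.03821873]
top [-0.01649495  0.05459167]
side [-0.03630591  0.04139931]
0.015 [196.79423247 215.21991495] [217.37125753 267.8689741 ]
0.03 [204.41340493 217.67036585] [225.58107661 263.29645462]
```

View pics/sidec.png

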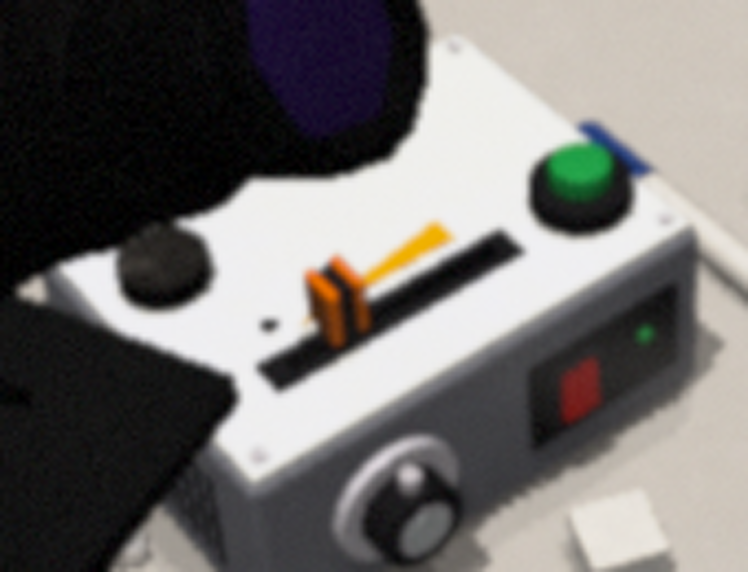

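Lever is in the first seat (0.015) and the lamp pose agrees between views to within 2 to 3 mm. The microscope stands between the arm and the lamp, so I'll measure it before choosing a path.

```bash
python3 - <<'E'
from h import *
cv2.imwrite("pics/wrist0.png",cams.camera("wrist")[...,::-1])
for n,ps in(("top",[(143,145),(143,175),(130,245),(125,70),(5,345),(50,60),(0,60),(45,230)]),("side",[(213,207),(258,165),(275,160),(190,285),(240,385-100),(165,380),(80,130),(40,5),(150,410),(20,200),(120,385)])):
  for p in ps:print(n,p,*[(z,onz(n,p,z)[:2].round(3).tolist()) for z in(0,.1,.2,.3,.4)])
print([ (z,px("top",[0,0,z]).round()) for z in (0,.2)], px("top",[.25,0,0]),px("top",[.25,0.1,0]))
E
```

```text
top (143, 145) (0, [0.682, -0.084]) (0.1, [0.65, -0.117]) (0.2, [0.617, -0.149]) (0.3, [0.585, -0.181]) (0.4, [0.552, -0.213])
top (143, 175) (0, [0.614, -0.089]) (0.1, [0.589, -0.121]) (0.2, [0.564, -0.153]) (0.3, [0.539, -0.184]) (0.4, [0.513, -0.216])
top (130, 245) (0, [0.462, -0.073]) (0.1, [0.453, -0.107]) (0.2, [0.444, -0.14]) (0.3, [0.436, -0.173]) (0.4, [0.427, -0.207])
top (125, 70) (0, [0.859, -0.031]) (0.1, [0.807, -0.069]) (0.2, [0.756, -0.107]) (0.3, [0.704, -0.145]) (0.4, [0.653, -0.183])
top (5, 345) (0, [0.254, 0.164]) (0.1, [0.268, 0.105]) (0.2, [0.282, 0.046]) (0.3, [0.295, -0.013]) (0.4, [0.309, -0.072])
top (50, 60) (0, [0.88, 0.142]) (0.1, [0.826, 0.086]) (0.2, [0.772, 0.029]) (0.3, [0.718, -0.028]) (0.4, [0.665, -0.084])
top (0, 60) (0, [0.878, 0.256]) (0.1, [0.824, 0.187]) (0.2, [0.77, 0.118]) (0.3, [0.717, 0.05]) (0.4, [0.663, -0.019])
top (45, 230) (0, [0.49, 0.11]) (0.1, [0.478, 0.056]) (0.2, [0.467, 0.003]) (0.3, [0.455, -0.05]) (0.4, [0.443, -0.103])
side (213, 207) (0, [0.702, -0.443]) (0.1, [0.616, -0.352]) (0.2, [0.529, -0.26]) (0.3, [0.443, -0.169]) (
[... 686 characters left out ...]
, -0.5]) (0.1, [1.026, -0.4]) (0.2, [0.868, -0.3]) (0.3, [0.71, -0.2]) (0.4, [0.552, -0.1])
side (40, 5) (0, [2.116, -1.069]) (0.1, [1.819, -0.884]) (0.2, [1.522, -0.7]) (0.3, [1.225, -0.515]) (0.4, [0.928, -0.331])
side (150, 410) (0, [0.49, -0.047]) (0.1, [0.435, -0.014]) (0.2, [0.38, 0.018]) (0.3, [0.325, 0.05]) (0.4, [0.271, 0.083])
side (20, 200) (0, [1.059, -0.238]) (0.1, [0.92, -0.177]) (0.2, [0.78, -0.116]) (0.3, [0.641, -0.056]) (0.4, [0.501, 0.005])
side (120, 385) (0, [0.554, -0.051]) (0.1, [0.489, -0.018]) (0.2, [0.425, 0.015]) (0.3, [0.361, 0.048]) (0.4, [0.297, 0.081])
[(0, array([ 73., 484.])), (0.2, array([ 11., 544.]))] [ 85.61432581 348.91111676] [ 36.26152574 347.92925433]
```

View pics/wrist0.png

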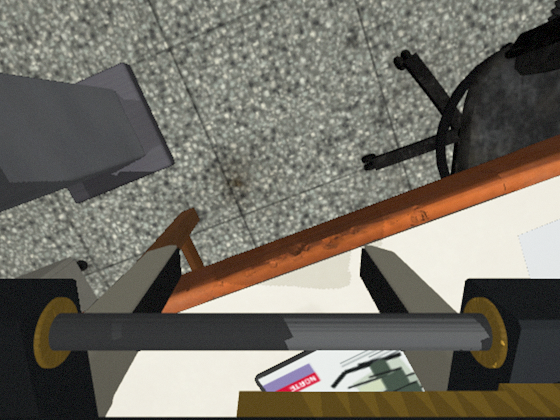

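The wrist view shows only the floor and table edge. I need the microscope's stage and eyepiece geometry for clearance.

```bash
python3 - <<'E'
from h import *
a=cv2.imread("pics/top0.png")[100:350,0:200];b=cv2.imread("pics/side0.png")[100:420,0:300]
f=lambda i,s:(255*(cv2.resize(i,None,fx=s,fy=s,interpolation=2)/255.)**.45).astype(np.uint8)
a=f(a,1.92);b=f(b,1.36);a=a[:,:384];h=max(a.shape[0],b.shape[0]);c=np.zeros((h,a.shape[1]+b.shape[1],3),np.uint8)
c[:a.shape[0],:a.shape[1]]=a;c[:b.shape[0],a.shape[1]:]=b;cv2.imwrite("pics/mic.png",c);print(c.shape)
E
```

```text
(480, 792, 3)
```

View pics/mic.png

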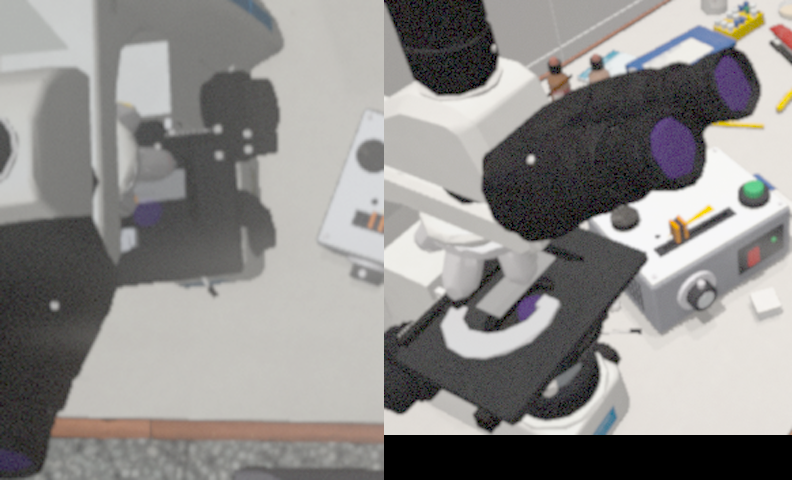

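The stage's right-front corner is at top px (126.6,243) and side px (192,289). The right eyepiece lens is at top px (8,340) and side px (258,160). The focus knobs reach top px (144,150) and (143,228).

```bash
python3 - <<'E'
from h import *
for a,b in(((126.6,243),(192,289)),((8,340),(258,160)),((8,340),(213,207))):
  o1,d1=ray("top",a);o2,d2=ray("side",b)
  s=np.linalg.lstsq(np.c_[d1,-d2],o2-o1,rcond=None)[0];print((o1+s[0]*d1).round(3),(o2+s[1]*d2).round(3))
for p in((143,228),(144,168),(60,235)):print(p,[onz("top",p,z)[:2].round(3).tolist() for z in(.05,.1,.15,.2,.4,.5)])
E
```

```text
[ 0.448 -0.131  0.192] [ 0.454 -0.128  0.194]
[ 0.32  -0.101  0.446] [ 0.324 -0.099  0.446]
[ 0.316 -0.08   0.409] [ 0.342 -0.062  0.416]
(143, 228) [[0.492, -0.113], [0.486, -0.129], [0.479, -0.144], [0.473, -0.159], [0.448, -0.221], [0.435, -0.252]]
(144, 168) [[0.616, -0.106], [0.603, -0.122], [0.59, -0.138], [0.576, -0.154], [0.522, -0.217], [0.496, -0.248]]
(60, 235) [[0.475, 0.052], [0.469, 0.027], [0.464, 0.002], [0.459, -0.022], [0.437, -0.122], [0.426, -0.171]]
```

>>> jog_arm(motion=[[0, -0.05, 0, 0, 0, 0], [0, -0.1, 0.02, 0, 0, 0], [0, -0.15, 0.04, 0, 0, 0], [0, -0.2, 0.06, 0, 0, 0], [0, -0.25, 0.08, 0, 0, 0], [0, -0.28, 0.1, 0, 0, 0], [0, -0.28, 0.12, 0, 0, 0], [0, -0.28, 0.12, 0, 0, 0]], gripper=0)

```text
t: 0.95
position: [0.0985, 0.2496, 0.0975]
ee_rot: [-0.001, 0.187, 0.982, -0.001]
force: [0.0, -0.0, -0.4]
finger_gap: 0.0335
grip_force: 0.0
```

```bash
python3 - <<'E'
from h import *
s=manip.get_state();print(s)
c=cams.get_calibration("wrist");R=cv2.Rodrigues(np.array(c["rvec"]))[0];print(-R.T@np.array(c["tvec"]).ravel())
E
```

```text
{'t': 0.95, 'joints': array([ 1.02058482e+00,  5.70512694e-02,  2.42165480e+00, -2.57293046e-05,
        6.66056147e-01, -1.72977952e-01]), 'dq': array([ 0.00807259, -0.02264043, -0.08417264,  0.00042199,  0.08622522,
        0.00357534]), 'effort': array([ -0.14625591, -20.32479107, -14.97173131,   0.03512906,
        -0.93179081,  -0.04921001]), 'position': array([0.09853193, 0.24955762, 0.09752267]), 'ee_rot': array([-5.53221856e-04,  1.87490202e-01,  9.82265195e-01, -1.48510484e-03]), 'force': array([ 0.03515863, -0.03833537, -0.42123247]), 'moment': array([-0.01032934,  0.00942055,  0.02410604]), 'grip_force': 0.0, 'finger_gap': 0.03353514597582139}
[0.0275621  0.27690222 0.26396512]
```

>>> jog_arm(motion=[[0, -0.013, 0.03, 0, 0, 0], [0, -0.013, 0.055, 0, 0, 0], [-0.038, -0.016, 0.055, 0, 0, 0.15], [-0.075, -0.024, 0.055, 0, 0, 0.3], [-0.111, -0.038, 0.055, 0, 0, 0.45], [-0.144, -0.058, 0.055, 0, 0, 0.6], [-0.174, -0.081, 0.055, 0, 0, 0.75], [-0.2, -0.109, 0.055, 0, 0, 0.9], [-0.221, -0.141, 0.055, 0, 0, 1.05], [-0.238, -0.176, 0.055, 0, 0, 1.2]])

```text
t: 1.95
position: [0.2581, -0.0021, 0.0444]
ee_rot: [0.001, 0.711, 0.703, 0.001]
force: [-0.1, 0.2, -0.3]
finger_gap: 0.0004
grip_force: 0.0
```

>>> jog_arm(motion=[[-0.038, -0.003, 0, 0, 0, 0.15], [-0.076, -0.011, 0, 0, 0, 0.3], [-0.112, -0.026, 0, 0, 0, 0.45], [-0.145, -0.045, 0, 0, 0, 0.6], [-0.175, -0.069, 0, 0, 0, 0.75], [-0.201, -0.097, 0, 0, 0, 0.9], [-0.24, -0.066, -0.02, 0, 0, 0.9], [-0.28, -0.035, -0.06, 0, 0, 0.9], [-0.319, -0.004, -0.1, 0, 0, 0.9], [-0.358, 0.027, -0.14, 0, 0, 0.9]])

```text
t: 2.95
position: [0.26, -0.3322, 0.1579]
ee_rot: [0.001, 0.945, 0.326, 0.0]
force: [0.7, 0.1, -0.6]
finger_gap: 0.0009
grip_force: 0.0
```

```bash
python3 - <<'E'
from h import *
s=manip.get_state();print(s["position"],s["ee_rot"],s["joints"])
a=cams.camera("top")[...,::-1];b=cams.camera("side")[...,::-1]
c=np.hstack([a[150:420],b[100:370]])
c=(255*(c/255.)**.6).astype(np.uint8)[:, :1120];cv2.imwrite("pics/arm1.png",cv2.resize(c,(800,int(270*800/1120))))
E
```

```text
[ 0.25998936 -0.33221565  0.15788652] [6.95701903e-04 9.45356350e-01 3.26038129e-01 1.63448730e-04] [-1.01722109e+00  2.02500496e-01  2.02837184e+00  1.68278905e-05
  9.09291089e-01 -1.10654577e-01]
```

View pics/arm1.png

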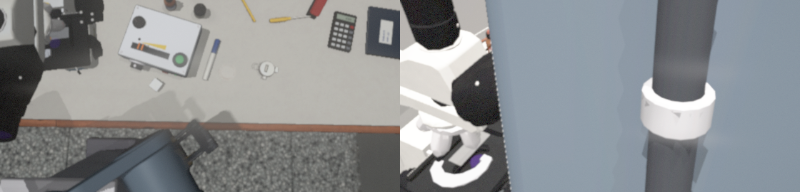

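```bash
python3 - <<'E'
import numpy as np
S=[(.35117,1.65233,.5477,.2182),(.05705,2.42165,.2643,.0975),(.2025,2.02837,.4193,.1579)]
A=[];B=[]
for q2,q3,r,z in S:
  A+=[[np.sin(q2),np.sin(q2+q3),1,0],[np.cos(q2),np.cos(q2+q3),0,1]];B+=[r,z]
x,res,_,_=np.linalg.lstsq(np.array(A),np.array(B),rcond=None);print(x,np.array(A)@x-B)
a,b,e,h=x
# IK at target rho .55,z .105
from scipy.optimize import fsolve
for rho,z in((.55,.105),(.25,.045)):
  q=fsolve(lambda q:[a*np.sin(q[0])+b*np.sin(q[0]+q[1])+e-rho,a*np.cos(q[0])+b*np.cos(q[0]+q[1])+h-z],[.3,1.8]);print(rho,z,q,"elbow r",a*np.sin(q[0]),"wrist-elbow dz",b*np.cos(q.sum()))
E
```

```text
[ 0.56118742  0.41819391 -0.02465631 -0.13397359] [ 0.00034149 -0.00059487  0.00039838 -0.00082605 -0.00073987  0.00142092]
0.55 0.105 [0.46154543 1.79090267] elbow r 0.24991491720612466 wrist-elbow dz -0.2634941722229032
0.25 0.045 [0.16033228 2.52283838] elbow r 0.08959145967765583 wrist-elbow dz -0.37501620090251986
```

The arm is now right of the lamp. Next I move to a hover right of the lever with the tool leaned 10° to the right, so the body and forearm clear the microscope.

>>> jog_arm(motion=[[0.034, 0.013, 0, 0.009, 0.024, -0.102], [0.069, 0.027, 0, 0.018, 0.048, -0.204], [0.103, 0.04, 0, 0.027, 0.072, -0.306], [0.137, 0.053, -0.001, 0.036, 0.096, -0.407], [0.171, 0.067, -0.001, 0.045, 0.12, -0.509], [0.206, 0.08, -0.002, 0.054, 0.144, -0.611], [0.24, 0.0935, -0.002, 0.063, 0.1675, -0.713], [0.24, 0.0935, -0.002, 0.063, 0.1675, -0.713], [0.24, 0.0935, -0.002, 0.063, 0.1675, -0.713]])

```text
t: 3.95
position: [0.5052, -0.2553, 0.1568]
ee_rot: [-0.056, 0.768, 0.634, 0.067]
force: [-0.2, 0.5, 0.3]
finger_gap: 0.0006
grip_force: 0.0
```

```bash
cat >>h.py <<'E'
from scipy.spatial.transform import Rotation as Ro
Y=np.array([.28842,.9575]);X=np.array([.9575,-.28842]);S0=np.array([.5139,-.2165])
def rep():
    s=manip.get_state();p=s["position"];q=s["ee_rot"];M=Ro.from_quat([*q[1:],q[0]]).as_matrix()
    d=p[:2]-S0;print("t",round(s["t"],2),"s",-d@Y,"x",d@X,"z",p[2],"F",s["force"],"\njoints",s["joints"].round(3));print("M",M.round(4).tolist());return s,M
E
python3 - <<'E'
from h import *
rep()
a=cams.camera("top")[...,::-1];b=cams.camera("side")[...,::-1]
c=np.hstack([a[100:380,0:300],b[130:410,100:400]]);c=(255*(c/255.)**.6).astype(np.uint8)
cv2.imwrite("pics/arm2.png",cv2.resize(c,None,fx=1.33,fy=1.33))
E
```

```text
t 3.95 s 0.03965018640195851 x 0.0028833086971034195 z 0.1567823805498995 F [-0.16661875  0.48313098  0.26132493] 
joints [-0.628  0.481  1.631  0.177  1.112 -0.522]
M [[0.1868, 0.9819, 0.0316], [0.9668, -0.1895, 0.1716], [0.1744, -0.0015, -0.9847]]
```

View pics/arm2.png

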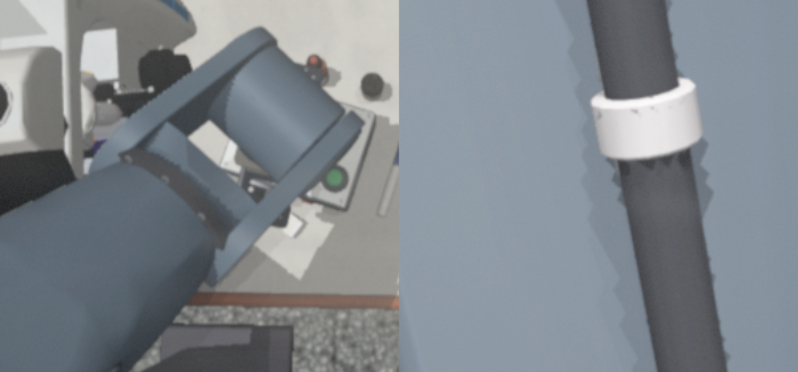

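The wrist fork stands well right of the microscope head and the force reads near zero. Now I descend right of the lever.

>>> jog_arm(motion=[[-0.0035, 0, 0.02, 0, 0, 0], [-0.007, 0, 0.04, 0, 0, 0], [-0.0095, 0, 0.0535, 0, 0, 0], [-0.0095, 0, 0.0535, 0, 0, 0], [-0.0095, 0, 0.0535, 0, 0, 0]])

```text
t: 4.55
position: [0.5051, -0.256, 0.1032]
ee_rot: [-0.056, 0.769, 0.634, 0.067]
force: [-0.0, 0.1, 0.6]
finger_gap: 0.0001
grip_force: 0.0
```

```bash
python3 -c "
from h import *
rep()"
```

```text
t 4.55 s 0.04041195665190015 x 0.0029489363636055876 z 0.1031921585618353 F [-0.00795669  0.0688405   0.55172508] 
joints [-0.629  0.552  1.668  0.188  1.005 -0.545]
M [[0.1877, 0.9817, 0.0329], [0.9667, -0.1906, 0.1711], [0.1742, -0.0003, -0.9847]]
```

>>> jog_arm(motion=[[0.003, 0.0003, 0.0005, 0, 0, 0], [0.006, 0.0006, 0.001, 0, 0, 0], [0.008, 0.0008, 0.0014, 0, 0, 0], [0.008, 0.0008, 0.0014, 0, 0, 0]])

```text
t: 4.95
position: [0.5078, -0.2479, 0.1031]
ee_rot: [-0.055, 0.768, 0.634, 0.067]
force: [-0.4, -1.5, 1.6]
finger_gap: 0.0004
grip_force: 0.6
```

>>> jog_arm(motion=[[0.001, 0.0001, 0.0002, 0, 0, 0], [0.002, 0.0002, 0.0003, 0, 0, 0], [0.002, 0.0002, 0.0003, 0, 0, 0]])

```text
t: 5.25
position: [0.5083, -0.2465, 0.1031]
ee_rot: [-0.055, 0.768, 0.634, 0.067]
force: [-0.9, -3.7, 3.0]
finger_gap: 0.0007
grip_force: 2.3
```

>>> jog_arm(motion=[[0.001, 0.0001, 0.0002, 0, 0, 0], [0.002, 0.0002, 0.0003, 0, 0, 0], [0.002, 0.0002, 0.0003, 0, 0, 0]])

```text
t: 5.55
position: [0.5088, -0.2439, 0.1028]
ee_rot: [-0.056, 0.768, 0.634, 0.067]
force: [-0.1, -3.5, 1.5]
finger_gap: 0.0005
grip_force: 1.2
```

>>> jog_arm(motion=[[0.001, 0.0001, 0.0002, 0, 0, 0], [0.002, 0.0002, 0.0003, 0, 0, 0], [0.002, 0.0002, 0.0003, 0, 0, 0]])

```text
t: 5.85
position: [0.5091, -0.2415, 0.1026]
ee_rot: [-0.056, 0.768, 0.634, 0.067]
force: [-1.4, 0.8, -0.3]
finger_gap: 0.0005
grip_force: 0.1
```

>>> jog_arm(motion=[[0.001, 0.0001, 0.0002, 0, 0, 0], [0.002, 0.0002, 0.0003, 0, 0, 0], [0.002, 0.0002, 0.0003, 0, 0, 0]])

```text
t: 6.15
position: [0.5097, -0.2397, 0.1028]
ee_rot: [-0.056, 0.768, 0.634, 0.067]
force: [-0.1, 0.0, -0.7]
finger_gap: 0.0007
grip_force: 0.0
```

>>> jog_arm(motion=[[0.001, 0.0001, 0.0002, 0, 0, 0], [0.002, 0.0002, 0.0003, 0, 0, 0], [0.002, 0.0002, 0.0003, 0, 0, 0]])

```text
t: 6.45
position: [0.5104, -0.238, 0.1029]
ee_rot: [-0.056, 0.768, 0.634, 0.067]
force: [-0.2, 0.3, 0.3]
finger_gap: 0.0004
grip_force: 0.0
```

>>> jog_arm(motion=[[0.002, 0.0002, 0.0003, 0, 0, 0], [0.004, 0.0004, 0.0007, 0, 0, 0], [0.004, 0.0004, 0.0007, 0, 0, 0]])

```text
t: 6.75
position: [0.5116, -0.234, 0.103]
ee_rot: [-0.056, 0.768, 0.634, 0.067]
force: [-0.1, 0.3, -0.7]
finger_gap: 0.0007
grip_force: 0.0
```

>>> jog_arm(motion=[[0.001, 0.0001, 0.0002, 0, 0, 0], [0.001, 0.0001, 0.0002, 0, 0, 0]])

```text
t: 6.95
position: [0.5118, -0.2336, 0.103]
ee_rot: [-0.056, 0.768, 0.634, 0.067]
force: [-0.8, -2.6, -0.3]
finger_gap: 0.0006
grip_force: 1.4
```

>>> jog_arm(motion=[[0.001, 0.0001, 0.0002, 0, 0, 0], [0.001, 0.0001, 0.0002, 0, 0, 0]])

```text
t: 7.15
position: [0.5119, -0.2333, 0.103]
ee_rot: [-0.055, 0.768, 0.634, 0.067]
force: [-2.8, -6.5, 0.7]
finger_gap: 0.0006
grip_force: 4.0
```

Closed stop confirmed: the force rises stiffly to 7 N with no yielding. Now back off, lift and cross to the lever's left side.

>>> jog_arm(motion=[[-0.0078, -0.0008, -0.0014, 0, 0, 0], [-0.004, -0.0008, -0.023, 0, 0, 0], [0, -0.0008, -0.0457, 0, 0, 0], [0.015, 0.001, -0.043, 0, 0, 0], [0.03, 0.0025, -0.0403, 0, 0, 0], [0.04, 0.0035, -0.0386, 0, 0, 0], [0.0496, 0.0043, -0.0369, 0, 0, 0], [0.0496, 0.0043, -0.0369, 0, 0, 0], [0.0496, 0.0043, -0.0369, 0, 0, 0]])

```text
t: 8.05
position: [0.5244, -0.1912, 0.1476]
ee_rot: [-0.056, 0.768, 0.634, 0.067]
force: [0.8, 0.4, 0.2]
finger_gap: 0.0005
grip_force: 0.0
```

```bash
python3 - <<'E'
from h import *
s,_=rep();print(s["effort"].round(1))
a=cams.camera("top")[...,::-1][150:300,80:300];a=(255*(a/255.)**.7).astype(np.uint8)
w=cams.camera("wrist")[...,::-1]
cv2.imwrite("pics/left.png",np.hstack([cv2.resize(a,(440,300)),cv2.resize(w,(360,270))[[*range(270)]+[0]*30]]))
E
```

```text
t 8.05 s -0.02722427318027257 x 0.002803836852124174 z 0.14756201396178847 F [0.78163626 0.41382915 0.15984588] 
joints [-0.516  0.47   1.675  0.19   1.061 -0.424]
M [[0.1866, 0.9819, 0.0322], [0.9669, -0.1893, 0.1713], [0.1743, -0.0009, -0.9847]]
[  0.8 -53.7 -25.5   0.5   0.3   0. ]
```

View pics/left.png

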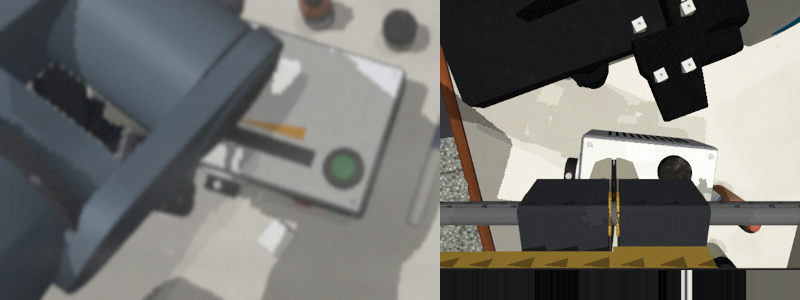

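The left panel shows the lever area clear under the wrist. The wrist view shows the microscope stage well off to the left. No contact forces.

>>> jog_arm(motion=[[-0.0035, 0, 0.02, 0, 0, 0], [-0.0078, 0, 0.0439, 0, 0, 0], [-0.0078, 0, 0.0439, 0, 0, 0], [-0.0078, 0, 0.0439, 0, 0, 0]])

```text
t: 8.55
position: [0.5244, -0.1918, 0.1036]
ee_rot: [-0.056, 0.769, 0.634, 0.067]
force: [-0.9, -0.4, -0.1]
finger_gap: 0.0006
grip_force: 0.0
```

>>> jog_arm(motion=[[-0.002, -0.0002, -0.0003, 0, 0, 0], [-0.004, -0.0004, -0.0007, 0, 0, 0], [-0.006, -0.0006, -0.001, 0, 0, 0], [-0.006, -0.0006, -0.001, 0, 0, 0]])

```text
t: 8.95
position: [0.5228, -0.1977, 0.1037]
ee_rot: [-0.055, 0.768, 0.634, 0.067]
force: [1.2, -0.1, -0.1]
finger_gap: 0.0003
grip_force: 0.0
```

>>> jog_arm(motion=[[-0.001, -0.0001, -0.0002, 0, 0, 0], [-0.002, -0.0002, -0.0003, 0, 0, 0], [-0.002, -0.0002, -0.0003, 0, 0, 0]])

```text
t: 9.25
position: [0.5223, -0.1991, 0.1034]
ee_rot: [-0.056, 0.768, 0.634, 0.068]
force: [1.3, 2.3, 1.8]
finger_gap: 0.0002
grip_force: 1.8
```

>>> jog_arm(motion=[[-0.001, -0.0001, -0.0002, 0, 0, 0], [-0.002, -0.0002, -0.0003, 0, 0, 0], [-0.003, -0.0003, -0.0005, 0, 0, 0], [-0.004, -0.0004, -0.0007, 0, 0, 0], [-0.004, -0.0004, -0.0007, 0, 0, 0]])

```text
t: 9.75
position: [0.5208, -0.2035, 0.1032]
ee_rot: [-0.056, 0.768, 0.634, 0.067]
force: [0.3, 1.4, 1.7]
finger_gap: 0.0006
grip_force: 0.7
```

>>> jog_arm(motion=[[-0.001, -0.0001, -0.0002, 0, 0, 0], [-0.002, -0.0002, -0.0003, 0, 0, 0], [-0.002, -0.0002, -0.0003, 0, 0, 0]])

```text
t: 10.05
position: [0.5201, -0.2055, 0.1029]
ee_rot: [-0.056, 0.768, 0.634, 0.067]
force: [-0.1, -1.0, -0.5]
finger_gap: 0.0004
grip_force: 0.0
```

>>> jog_arm(motion=[[-0.001, -0.0001, -0.0002, 0, 0, 0], [-0.002, -0.0002, -0.0003, 0, 0, 0], [-0.002, -0.0002, -0.0003, 0, 0, 0]])

```text
t: 10.35
position: [0.5197, -0.2073, 0.103]
ee_rot: [-0.056, 0.768, 0.634, 0.067]
force: [-0.0, -0.3, 0.8]
finger_gap: 0.0005
grip_force: 0.0
```

>>> jog_arm(motion=[[-0.002, -0.0002, -0.0003, 0, 0, 0], [-0.004, -0.0004, -0.0007, 0, 0, 0], [-0.006, -0.0006, -0.001, 0, 0, 0], [-0.006, -0.0006, -0.001, 0, 0, 0]])

```text
t: 10.75
position: [0.518, -0.213, 0.103]
ee_rot: [-0.056, 0.768, 0.634, 0.068]
force: [0.9, 2.1, -0.3]
finger_gap: 0.0005
grip_force: 0.8
```

>>> jog_arm(motion=[[-0.001, -0.0001, -0.0002, 0, 0, 0], [-0.002, -0.0002, -0.0003, 0, 0, 0], [-0.002, -0.0002, -0.0003, 0, 0, 0]])

```text
t: 11.05
position: [0.5175, -0.2146, 0.103]
ee_rot: [-0.056, 0.768, 0.634, 0.068]
force: [1.0, 4.8, 0.9]
finger_gap: 0.0004
grip_force: 2.0
```

>>> jog_arm(motion=[[-0.001, -0.0001, -0.0002, 0, 0, 0], [-0.002, -0.0002, -0.0003, 0, 0, 0], [-0.002, -0.0002, -0.0003, 0, 0, 0]])

```text
t: 11.35
position: [0.5168, -0.2171, 0.1029]
ee_rot: [-0.056, 0.768, 0.634, 0.067]
force: [1.3, 1.8, 0.9]
finger_gap: 0.0006
grip_force: 1.0
```

>>> jog_arm(motion=[[-0.001, -0.0001, -0.0002, 0, 0, 0], [-0.002, -0.0002, -0.0003, 0, 0, 0], [-0.002, -0.0002, -0.0003, 0, 0, 0]])

```text
t: 11.65
position: [0.5162, -0.2193, 0.1028]
ee_rot: [-0.056, 0.768, 0.634, 0.067]
force: [-0.3, 1.1, 0.1]
finger_gap: 0.0003
grip_force: 0.0
```

>>> jog_arm(motion=[[-0.001, -0.0001, -0.0002, 0, 0, 0], [-0.002, -0.0002, -0.0003, 0, 0, 0], [-0.002, -0.0002, -0.0003, 0, 0, 0]])

```text
t: 11.95
position: [0.5156, -0.221, 0.1028]
ee_rot: [-0.056, 0.768, 0.634, 0.067]
force: [-0.2, 0.2, -0.2]
finger_gap: 0.0005
grip_force: 0.0
```

>>> jog_arm(motion=[[-0.001, -0.0001, -0.0002, 0, 0, 0], [-0.002, -0.0002, -0.0003, 0, 0, 0], [-0.004, -0.0004, -0.0007, 0, 0, 0], [-0.004, -0.0004, -0.0007, 0, 0, 0]])

```text
t: 12.35
position: [0.5145, -0.2249, 0.1028]
ee_rot: [-0.056, 0.768, 0.634, 0.067]
force: [-1.2, 0.2, -0.1]
finger_gap: 0.0004
grip_force: 0.0
```

>>> jog_arm(motion=[[-0.002, -0.0002, -0.0003, 0, 0, 0], [-0.003, -0.0003, -0.0005, 0, 0, 0], [-0.004, -0.0004, -0.0007, 0, 0, 0], [-0.004, -0.0004, -0.0007, 0, 0, 0]])

```text
t: 12.75
position: [0.5135, -0.2282, 0.1028]
ee_rot: [-0.056, 0.768, 0.634, 0.068]
force: [2.0, 3.5, 0.3]
finger_gap: 0.0001
grip_force: 2.2
```

>>> jog_arm(motion=[[-0.001, -0.0001, -0.0002, 0, 0, 0], [-0.002, -0.0002, -0.0003, 0, 0, 0], [-0.002, -0.0002, -0.0003, 0, 0, 0]])

```text
t: 13.05
position: [0.5128, -0.2305, 0.1027]
ee_rot: [-0.056, 0.768, 0.634, 0.067]
force: [0.7, 2.4, -0.5]
finger_gap: 0.0006
grip_force: 1.4
```

>>> jog_arm(motion=[[-0.001, -0.0001, -0.0002, 0, 0, 0], [-0.002, -0.0002, -0.0003, 0, 0, 0], [-0.002, -0.0002, -0.0003, 0, 0, 0]])

```text
t: 13.35
position: [0.5121, -0.2329, 0.1027]
ee_rot: [-0.056, 0.768, 0.634, 0.067]
force: [0.1, 1.5, 0.0]
finger_gap: 0.0003
grip_force: 0.3
```

>>> jog_arm(motion=[[-0.001, -0.0001, -0.0002, 0, 0, 0], [-0.001, -0.0001, -0.0002, 0, 0, 0], [-0.001, -0.0001, -0.0002, 0, 0, 0]])

```text
t: 13.65
position: [0.5119, -0.2337, 0.1027]
ee_rot: [-0.056, 0.768, 0.634, 0.067]
force: [0.7, 0.3, -1.0]
finger_gap: 0.0004
grip_force: 0.0
```

>>> jog_arm(motion=[[-0.001, -0.0001, -0.0002, 0, 0, 0], [-0.002, -0.0002, -0.0003, 0, 0, 0], [-0.002, -0.0002, -0.0003, 0, 0, 0]])

```text
t: 13.95
position: [0.5113, -0.2356, 0.1026]
ee_rot: [-0.056, 0.768, 0.634, 0.067]
force: [-0.3, 0.9, -0.1]
finger_gap: 0.0003
grip_force: 0.0
```

>>> jog_arm(motion=[[-0.001, -0.0001, -0.0002, 0, 0, 0], [-0.0015, -0.0001, -0.0003, 0, 0, 0], [-0.0015, -0.0001, -0.0003, 0, 0, 0]])

```text
t: 14.25
position: [0.511, -0.237, 0.1027]
ee_rot: [-0.056, 0.768, 0.634, 0.067]
force: [0.7, 0.6, -0.8]
finger_gap: 0.0008
grip_force: 0.0
```

Third click: no force remains beyond the snap point. Backing off left, lifting, then over to the button while straightening the tool.

>>> jog_arm(motion=[[0.0059, 0.0006, 0.001, 0, 0, 0], [0.011, 0.0006, -0.028, 0, 0, 0], [0.0164, 0.0006, -0.058, 0, 0, 0], [-0.01, -0.003, -0.063, 0, -0.044, 0], [-0.036, -0.006, -0.067, 0, -0.088, 0], [-0.062, -0.01, -0.072, 0, -0.131, 0], [-0.0886, -0.0133, -0.0766, 0, -0.175, 0], [-0.0886, -0.0133, -0.0766, 0, -0.175, 0], [-0.0886, -0.0133, -0.0766, 0, -0.175, 0]])

```text
t: 15.15
position: [0.479, -0.3324, 0.1626]
ee_rot: [-0.001, 0.771, 0.636, 0.0]
force: [0.3, -0.1, -0.1]
finger_gap: 0.0002
grip_force: 0.0
```

```bash
python3 - <<'E'
from h import *
rep()
for n,roi in(("top",(160,150,290,260)),("side",(140,200,310,330))):
    im=cams.camera(n);cv2.imwrite(f"pics/{n}5.png",im[...,::-1]);H=hsv(im)
    try:
        m=cv2.inRange(H,(3,150,90),(17,255,255));x0,y0,x1,y1=roi;q=np.argwhere(m[y0:y1,x0:x1])[:,::-1]+[x0,y0]
        print(n,len(q),q.mean(0)); d=onz(n,q.mean(0),.119 if n=="top" else .11)[:2]-S0;print("s",-d@Y,"x",d@X)
    except Exception as e:print(n,e)
a=cv2.imread("pics/top5.png")[140:270,140:300];b=cv2.imread("pics/side5.png")[180:340,120:330]
a=cv2.resize(a,(480,390));b=cv2.resize(b,(320,244));c=np.zeros((390,800,3),np.uint8);c[:,:480]=a;c[:244,480:]=b
cv2.imwrite("pics/chk.png",(255*(c/255.)**.6).astype(np.uint8))
E
```

```text
t 15.15 s 0.12103960645330464 x 7.96162715905463e-06 z 0.16260069578649877 F [ 0.26027527 -0.05792116 -0.09646574] 
joints [-6.870e-01  4.720e-01  1.618e+00  1.000e-03  1.053e+00 -4.960e-01]
M [[0.1903, 0.9817, -0.0002], [0.9817, -0.1903, 0.0016], [0.0015, -0.0005, -1.0]]
top 0 [nan nan]
s nan x nan
side 0 [nan nan]
s nan x nan<stdin>:7: RuntimeWarning: Mean of empty slice.
  ret = um.true_divide(
```

View pics/chk.png

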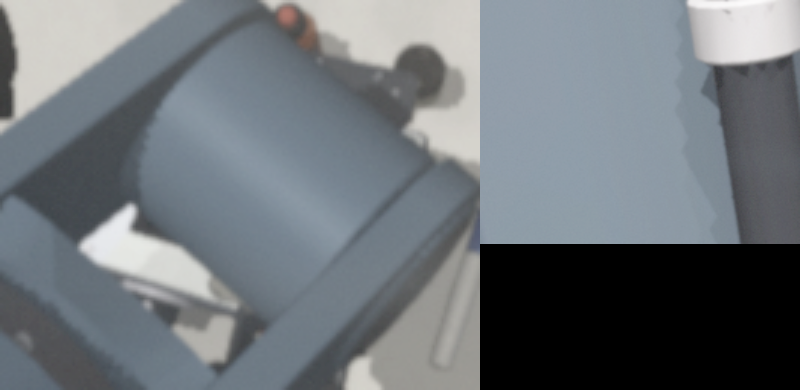

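The arm hides the lamp in both views. I'll pull aside briefly to check the lever by colour.

>>> jog_arm(motion=[[-0.015, -0.045, 0, 0, 0, 0], [-0.03, -0.09, 0, 0, 0, 0], [-0.045, -0.135, 0, 0, 0, 0], [-0.06, -0.18, 0, 0, 0, 0], [-0.07, -0.22, 0, 0, 0, 0], [-0.07, -0.22, 0, 0, 0, 0]])

```text
t: 15.85
position: [0.2467, -0.3593, 0.1628]
ee_rot: [-0.001, 0.772, 0.635, 0.0]
force: [-0.4, 0.3, 0.3]
finger_gap: 0.0005
grip_force: 0.0
```

```bash
cat >chk.py <<'E'
from h import *
rep();im=cams.camera("top");cv2.imwrite("pics/top6.png",im[...,::-1])
o=cv2.imread("pics/top0.png")[...,::-1].copy()
for I in(o,im):
    H=hsv(I);x0,y0,x1,y1=160,150,290,260
    for nm,lo,hi,z in(("orange",(3,110,60),(17,255,255),.119),("green",(45,90,40),(85,255,255),.109)):
        m=cv2.inRange(H,lo,hi);q=np.argwhere(m[y0:y1,x0:x1])[:,::-1]+[x0,y0]
        if len(q):
            q=q[np.abs(q-np.median(q,0)).max(1)<9];d=onz("top",q.mean(0),z)[:2]-S0;print(nm,len(q),q.mean(0).round(2),"s",round(-d@Y,4),"x",round(d@X,4))
E
python3 chk.py
```

```text
t 15.85 s 0.21382334622355625 x -0.21463605376811246 z 0.16280917207224094 F [-0.40016839  0.27433953  0.26009203] 
joints [-1.076  0.221  1.989 -0.     0.933 -0.882]
M [[0.1925, 0.9813, -0.0008], [0.9813, -0.1925, 0.0013], [0.0011, -0.001, -1.0]]
orange 49 [196.29 215.27] s 0.0161 x -0.0002
green 88 [250.88 233.02] s 0.1224 x 0.0004
orange 45 [211.27 220.2 ] s 0.0457 x -0.0004
green 86 [250.83 233.  ] s 0.1223 x 0.0004
```

Lever moved from 0.016 to 0.0457 in vision, +29.6 mm, so it sits in the third seat. The lamp has not moved. Going back to press the button.

>>> jog_arm(motion=[[0.015, 0.045, 0, 0, 0, 0], [0.03, 0.09, 0, 0, 0, 0], [0.045, 0.135, 0, 0, 0, 0], [0.06, 0.18, 0, 0, 0, 0], [0.069, 0.22, 0, 0, 0, 0], [0.069, 0.22, 0, 0, 0, 0], [0.069, 0.22, 0.025, 0, 0, 0], [0.069, 0.22, 0.046, 0, 0, 0], [0.069, 0.22, 0.046, 0, 0, 0]])

```text
t: 16.8
position: [0.4779, -0.3322, 0.1141]
ee_rot: [-0.003, 0.771, 0.637, -0.0]
force: [-0.9, 1.2, 0.9]
finger_gap: 0.0004
grip_force: 0.0
```

>>> jog_arm(motion=[[0, 0, 0.003, 0, 0, 0], [0, 0, 0.006, 0, 0, 0], [0, 0, 0.008, 0, 0, 0], [0, 0, 0.008, 0, 0, 0]])

```text
t: 17.2
position: [0.4791, -0.3343, 0.1094]
ee_rot: [0.001, 0.771, 0.636, 0.0]
force: [1.4, 1.0, 2.6]
finger_gap: 0.0006
grip_force: 1.3
```

>>> jog_arm(motion=[[0, 0, 0.001, 0, 0, 0], [0, 0, 0.002, 0, 0, 0], [0, 0, 0.002, 0, 0, 0]])

```text
t: 17.5
position: [0.4791, -0.3343, 0.107]
ee_rot: [0.0, 0.771, 0.636, 0.0]
force: [2.7, 0.6, 5.3]
finger_gap: -0.0001
grip_force: 2.1
```

>>> jog_arm(motion=[[0, 0, 0.001, 0, 0, 0], [0, 0, 0.002, 0, 0, 0], [0, 0, 0.002, 0, 0, 0]])

```text
t: 17.8
position: [0.4791, -0.3344, 0.1061]
ee_rot: [0.001, 0.771, 0.636, 0.0]
force: [-1.2, 3.7, 16.6]
finger_gap: 0.0007
grip_force: 8.0
```

>>> jog_arm(motion=[[0, 0, 0.001, 0, 0, 0], [0, 0, 0.001, 0, 0, 0]])

```text
t: 18.0
position: [0.4791, -0.3344, 0.1059]
ee_rot: [0.001, 0.771, 0.636, 0.0]
force: [-2.9, 5.2, 24.7]
finger_gap: 0.0003
grip_force: 12.4
```

Bottomed out at z about 0.106 with 25 N. Releasing, retreating and checking.

>>> jog_arm(motion=[[0, 0, -0.01, 0, 0, 0], [0, 0, -0.03, 0, 0, 0], [0, 0, -0.06, 0, 0, 0], [-0.015, -0.045, -0.06, 0, 0, 0], [-0.03, -0.09, -0.06, 0, 0, 0], [-0.045, -0.135, -0.06, 0, 0, 0], [-0.06, -0.18, -0.06, 0, 0, 0], [-0.07, -0.22, -0.06, 0, 0, 0], [-0.07, -0.22, -0.06, 0, 0, 0], [-0.07, -0.22, -0.06, 0, 0, 0]])

```text
t: 19.0
position: [0.2487, -0.3611, 0.1637]
ee_rot: [-0.001, 0.772, 0.636, -0.0]
force: [-0.0, -0.2, 0.2]
finger_gap: 0.0001
grip_force: 0.0
```

```bash
python3 chk.py; python3 -c "
import cv2,numpy as np
a=cv2.imread('pics/top0.png')[0:290,150:420].astype(int);b=cv2.imread('pics/top6.png')[0:290,150:420].astype(int)
d=(abs(a-b).max(2)>60).astype(np.uint8);print([x.tolist() for x in cv2.connectedComponentsWithStats(d)[2][1:] if x[4]>5])"
```

```text
t 19.0 s 0.21493171375012637 x -0.21224786507318041 z 0.16367811020820022 F [-0.04759054 -0.24242149  0.17746955] 
joints [-1.074e+00  2.240e-01  1.983e+00 -1.000e-03  9.360e-01 -8.800e-01]
M [[0.1917, 0.9814, -0.0008], [0.9814, -0.1917, 0.0007], [0.0005, -0.001, -1.0]]
orange 49 [196.29 215.27] s 0.0161 x -0.0002
green 88 [250.88 233.02] s 0.1224 x 0.0004
orange 45 [211.27 220.2 ] s 0.0457 x -0.0004
green 87 [250.82 233.09] s 0.1223 x 0.0003
[[42, 210, 12, 10, 43], [57, 215, 11, 10, 40]]
```

Only the lever has changed between the first and last pictures. Handing in.

```bash
python3 -c "
from cell import job_done
print(job_done())"
```

```text
the job is handed in; nothing more can be done
None
```

The lever was pushed to its closed stop, then three clicks towards bright, and sits in the third seat. The green button was then pressed to the bottom and released. The last top view shows only the lever changed, and the job is handed in (no verdict was returned).

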